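Find the hidden notch of an indexing head and bolt it

TASK

The indexing head on the bench has to be locked in its index position. Turn its black bar knob clockwise (seen from above) by feel until the hidden spring ball drops into its notch, then slide the lock bolt gently fully home towards the head: it goes in only at the notch, so never ram it against the disc inside. Leave the things standing around where they are.

Things in the scene. Friction and masses are not known exactly. Their poses are not given: they have to be found in the camera images.
- indexer: Indexing head fixed to the bench: dark steel base plate, 8 mm thick, from x -118 to +60 mm and y +-58 mm, with a round aluminium housing (100 mm diameter at the foot, top 47 mm above the bench). Origin: on the bench under the knob's axis, z up; the lock bolt is on its -x side. A bolt guide, 14 mm long, top 30 mm above the bench, stands at x -58 mm.
- knob: Black bar knob on the housing. Origin on its turning axis, 47 mm above the bench, z up, x along the bar; a white line marks the -x half. It starts within 0.1 rad of parallel to the indexer's x axis, line on the bolt's side, turns 0.3 rad counter-clockwise or 2 rad clockwise of parallel to stops, and stays where it is left. It turns a hidden disc with one notch on which a spring ball presses.
- knob_grip (a point): Point on the knob's axis 74 mm above the bench, where to grip: bar 46 mm long, 14 mm thick (along the knob's y), from 52 to 84 mm above the bench, on a 62 mm wide round steel skirt. The notch meets the ball between 0.5 and 1.2 rad clockwise of parallel; it cannot be seen and differs each time.
- notch_ball (a point): Where the hidden spring ball sits in the housing, 30 mm from the axis on the bolt's side, 35 mm up. It gives the knob an even drag of 0.05 to 0.13 N m; from 0.13 rad before the notch it pulls the knob onwards, up to about 0.3 N m just before the centre; past it resists by up to 0.5 N m, fading until 0.13 rad past. A knob let go within 0.08 rad of the notch snaps to its centre.
- bolt: Steel lock bolt sliding along the indexer's x axis. Origin on the bench under its post's axis, at x -92 mm in the indexer's frame when fully out; it starts up to 3 mm in and slides to a stop at -78 mm (fully home), 1 to 2 N friction, stays where left. Its hidden 5 mm pin enters the disc's 8 mm notch only when the ball is in it; else it meets the disc about 4 mm from fully out.
- bolt_grip (a point): Point on the axis of the bolt's upright round post (12 mm diameter, 29 to 63 mm above the bench), 53 mm above the bench: where to pinch or push it. Below it is a block 20 x 18 mm, 14 to 30 mm above the bench. The pin must not press on the disc with more than 20 N.
- beaker: Small clear beaker, 50 mm wide, 60 mm high, standing to the side of the head. Origin at its foot. Not to be disturbed.
- gauge: Round pressure gauge lying face up, 85 x 62 x 26 mm, beside the head. Origin at its underside. Not to be disturbed.
- ptfe_roll: Roll of white tape, 52 mm wide, 12 mm high, lying near the head. Origin at its underside. Not to be disturbed.
- hex_key: Grey L-shaped hex key, 34 x 94 x 8 mm, lying near the head. Origin at its underside. Not to be disturbed.
- brass_weight: Brass weight, 34 mm wide, 44 mm high, behind the head. Origin at its foot. Not to be disturbed.
- reducer: White pipe reducer, 43 mm wide, 48 mm high, behind the head. Origin at its foot. Not to be disturbed.

How it is judged:
By the outcome, as a careful person would: the job done as asked, in the order asked, and still so for the second after the job is handed in, with the robot touching nothing.
It also fails if it takes over 72 s, if anything falls off the work surface, if the arm or the gripper's body presses on something with over 40 N, if the wrist force passes 120 N, or if a joint passes its speed limit or range.

ROBOT

A 7-joint arm with a two-finger parallel gripper is mounted at the origin on a cart in front of the work surface, level with it; the furniture and walls round the work are solid. World frame = base frame: x ahead of the robot, y to its left, z up, the work surface at z = 0. Lengths are in m, angles in rad, forces in N, time in s.
With the tool pointing down it reaches from about 0.425 to 0.975 m from the base axis. Payload 16.7 kg.
Tool frame: the origin (TCP) lies on the centre line of the jaws, within the pads' length; the fingertips stand 22 mm ahead of it and the grasp point (between the pads) lies 3 mm ahead of it; z points along the fingers, y is the line along which they close (so a half turn about z gives the same grasp; the last joint's range is limited). The gripper opens to 85 mm and grips with 20 to 120 N. Pads are 22 mm wide; open, the fingers measure 114 mm over their backs; the gripper's body (76 mm by 85 mm) begins 54 mm behind the grasp point. The pads swing forward as they close: fully open they stand 13 mm farther back than shut.
Start: joints at [1.052, 0.426, 0.074, 1.606, -0.034, 1.111, -0.067], TCP at [0.244, -0.629, 0.253] pointing down, gripper open.
Joint ranges: [-2.85, 2.85], [-0.5, 2.14], [-1.23, 1.37], [0.21, 2.46], [-1.02, 4.16], [0.16, 2.05], [-2.73, 2.73]. Speed limits (rad/s): [1.89, 1.89, 2.39, 2.39, 3.01, 3.01, 3.01].

INTERFACE

Orientations are given as a 3x3 rotation matrix whose columns are the frame's x, y, z axes.
In Python, from cell import robot gives the robot as it stands.
- The arm moves only by the shell command python3 shift.py 'ROWS' [FORCE]. ROWS is a JSON list that holds a single list of rows (three levels of brackets), with 1 to 12 rows, each of 7 numbers: a rotation vector rx, ry, rz in a scale on which 1.0 is 45 degrees, then dx, dy, dz in normalised numbers (1 is 50 cm), then the finger opening in m; each row shifts and turns the commanded pose from where the row before left it, along the tool's axes as they then stand; what a row does not reach is not made up. A row lasts 1/12 s, in which the tool goes at most 0.0417 m and 0.125 rad, less where a joint would pass 70% of its speed; a pose out of reach is approached as far as the arm can. The fingers move at their own pace and stop on an object; FORCE is the grip in N (left out, the last holds). Time passes only in rows, so rows that do not move let the fingers close. It prints the time, the measured TCP pose, the force, the opening and the grip force at its end. Shift and turn numbers lie between -1 and 1, and a call with a number outside is refused. Input that does not fit is refused with a message, and nothing moves.
- robot.get_state(): the state, without advancing time (a new reading comes with each control period).
- robot.get_image(name): name is "scene" or "top" or "wrist"; returns the picture (384x512x3 uint8, red, green, blue); there is no depth.
- robot.get_calibration(name): a dict with "mtx" (3x3 intrinsics, pixels), "rvec" (rotation vector, rad) and "tvec" (3), from world to camera coordinates, as OpenCV has them. Camera axes: x right, y down, z forward; pixel columns grow to the right and rows downward; lengths in m; the calibration is good to about 2 mm. A picture is of the moment at which its call begins: read the wrist's pose just before it. get_calibration takes no time and is no camera call; for the wrist camera it gives the pose at the moment of the call.
- robot.job_done(): hands the job in; it is judged then, once.
The state is a dict: "clock": time; "qpos": joint angles; "qvel": joint speeds; "tau": joint torques, N m; "position": TCP position; "ee_rot": TCP orientation; "ft_force": force on the tool from outside, world axes, zero at the start; "wrist_torque": the same for the moment, N m; "grip_width": finger opening in m; "grasp_force": force on a finger pad.
Only numpy, scipy, OpenCV 4.12 (cv2) and the standard library are available. Lean on these libraries where they do the work, as an engineer would, in place of code of your own. Each camera call takes 0.05 s, during which the arm holds its last target. There are 200 camera calls.

## Working session

There is one attempt and no reset: what is moved stays moved. The work goes in short steps, Python scripts to look and compute and a shell command to move; the robot and the scene stay as the last step left them, time stands still between calls to the robot, and variables do not carry over. Pictures are saved under pics/ and viewed, at most 10 in all, crops included, and the job is handed in when it is done.

```bash
ls; mkdir -p pics
python3 - <<'E'
from cell import robot
import cv2,numpy as np
a=robot.get_image("scene");b=robot.get_image("top")
cv2.imwrite("pics/scene.png",a[:,:,::-1]);cv2.imwrite("pics/top.png",cv2.resize(b,(800,600),interpolation=cv2.INTER_CUBIC)[:,:,::-1])
np.save("pics/top.npy",b);np.save("pics/scene.npy",a)
for n in("scene","top"):print(robot.get_calibration(n))
s=robot.get_state();print(s)
E
```

```text
cell.py
pics
shift.py
{'mtx': array([[396.05248902,   0.        , 253.33904293],
       [  0.        , 396.05248902, 186.14073845],
       [  0.        ,   0.        ,   1.        ]]), 'rvec': array([ 0.96305013, -2.36477111,  1.12811714]), 'tvec': array([0.40725366, 0.27667075, 0.7462414 ])}
{'mtx': array([[410.54777643,   0.        , 247.59224337],
       [  0.        , 410.54777643, 187.33734021],
       [  0.        ,   0.        ,   1.        ]]), 'rvec': array([ 2.1189559 , -2.15932013,  0.14203664]), 'tvec': array([0.04863408, 0.54454215, 0.97004611])}
{'clock': 0.1, 'qpos': array([ 1.05148167,  0.42667293,  0.07382415,  1.60654432, -0.0340786 ,
        1.11082871, -0.0671056 ]), 'qvel': array([ 1.50965534e-03, -1.54821680e-03, -9.60379185e-05, -7.79037286e-04,
       -4.45495610e-04,  5.49228035e-04,  5.94624068e-04]), 'tau': array([ 6.72222304e-03, -9.51544476e+01,  3.77119973e+00, -4.64405644e+01,
        1.96738774e-02,  6.38964091e-03, -3.05369008e-05]), 'position': array([ 0.24383366, -0.62904107,  0.25267687]), 'ee_rot': array([[ 9.32394866e-01,  3.61440933e-01, -5.15876023e-04],
       [ 3.61441290e-01, -9.32394247e-01,  1.07798665e-03],
       [-9.13713342e-05, -1.19156811e-03, -9.99999286e-01]]), 'ft_force': array([-0.05046077,  0.7489949 , -0.44583237]), 'wrist_torque': array([-0.01490042,  0.00137484,  0.02690262]), 'grasp_force': 0.0, 'grip_width': 0.08512650440915148}
```

View pics/top.png

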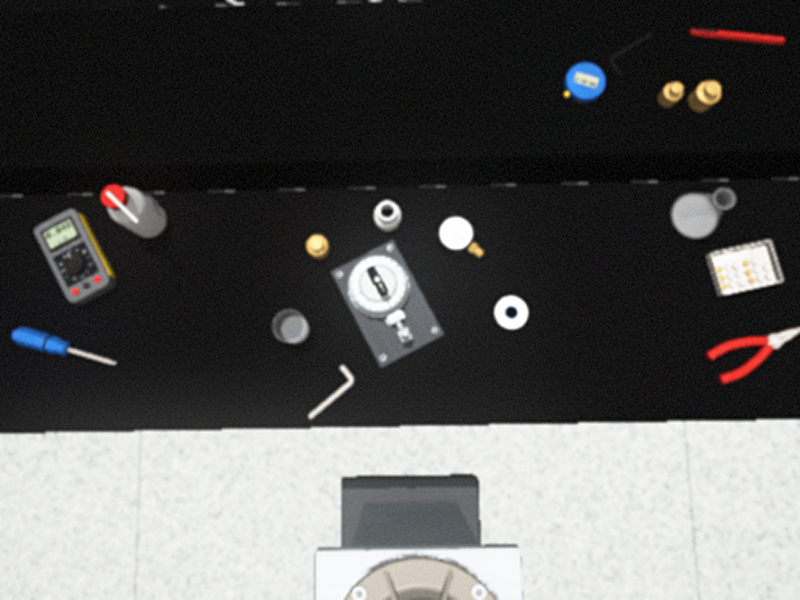

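View pics/scene.png

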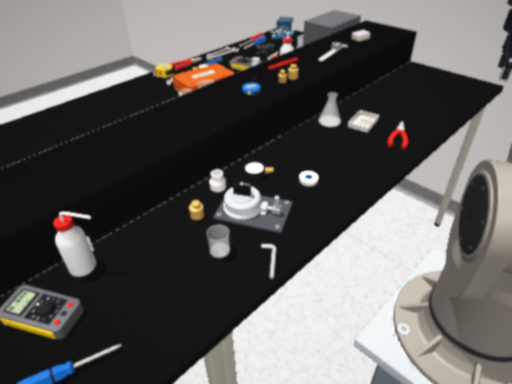

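The top view (800×600) shows the head's plate with corners near (332,269), (390,243), (443,332) and (381,366). The knob is near (377,280) and the bolt post near (402,328). The scene view shows the knob near (242,190) and the bolt near (272,207).

```bash
cat > h.py <<'E'
import cv2,numpy as np
from cell import robot
def ray(c,uv):
    R=cv2.Rodrigues(c["rvec"])[0];C=-R.T@c["tvec"]
    p=cv2.undistortPoints(np.array([[uv]],float),c["mtx"],None)[0,0]
    d=R.T@np.array([p[0],p[1],1]);return C,d/np.linalg.norm(d)
def onz(c,uv,z):
    C,d=ray(c,uv);return C+d*(z-C[2])/d[2]
def tri(rs):
    A=sum(np.eye(3)-np.outer(d,d) for C,d in rs);b=sum((np.eye(3)-np.outer(d,d))@C for C,d in rs)
    return np.linalg.solve(A,b)
E
python3 - <<'E'
from h import *
c=robot.get_calibration("top")
f=lambda u,v,z:onz(c,(u/1.5625,v/1.5625),z).round(4)
for p in[(332,269),(390,243),(443,332),(381,366)]:print(f(*p,.008))
print("knob",f(377,280,.084),"bolt",f(401,325,.063))
for n,p,z in[("beaker",(291,326),.03),("gauge",(458,235),.02),("roll",(511,312),.012),("hex",(340,390),0),("brass",(317,245),.04),("red",(387,214),.045)]:print(n,f(*p,z))
R=cv2.Rodrigues(c["rvec"])[0];print(-R.T@c["tvec"])
w=robot.get_calibration("wrist");R=cv2.Rodrigues(w["rvec"])[0];print(w["mtx"],-R.T@w["tvec"],R)
E
```

```text
[0.5911 0.1278 0.008 ]
[0.6326 0.0321 0.008 ]
[ 0.4844 -0.0504  0.008 ]
[0.4319 0.0502 0.008 ]
knob [0.5586 0.0524 0.084 ] bolt [0.4917 0.0174 0.063 ]
beaker [0.4967 0.1911 0.03  ]
gauge [ 0.6408 -0.0787  0.02  ]
roll [ 0.5142 -0.1603  0.012 ]
hex [0.3951 0.1168 0.    ]
brass [0.6245 0.1484 0.04  ]
red [0.6716 0.0358 0.045 ]
[0.39811519 0.02604541 1.03957049]
[[301.13829997   0.         263.40099019]
 [  0.         301.13829997 195.26182354]
 [  0.           0.           1.        ]] [ 0.32194453 -0.59961818  0.37247972] [[ 3.61862802e-01 -9.32231340e-01  2.04521094e-04]
 [-8.81461786e-01 -3.42084234e-01  3.25581782e-01]
 [-3.03447577e-01 -1.17996213e-01 -9.45513861e-01]]
```

Careful with the scale: shifts go in shares of 50 cm and turns go in shares of 45 degrees. That gives: -0.029 m / 0.5 = -0.058, -0.02 m / 0.5 = -0.04.

```bash
python3 shift.py '[[[0,0,0,0.04,-0.04,0,0.085],[0,0,0,0.058,-0.058,0,0.085],[0,0,0,0.058,-0.058,0,0.085],[0,0,0,0.058,-0.058,0,0.085],[0,0,0,0.058,-0.058,0,0.085],[0,0,0,0.058,-0.058,0,0.085],[0,0,0,0.058,-0.058,0,0.085],[0,0,0,0.058,-0.058,0,0.085],[0,0,0,0.058,-0.058,0,0.085],[0,0,0,0.058,-0.058,0,0.085]]]' 30
python3 shift.py '[[[0,0,0,0.058,-0.058,0,0.085],[0,0,0,0.058,-0.058,0,0.085],[0,0,0,0.058,-0.058,0,0.085],[0,0,0,0.058,-0.058,0,0.085],[0,0,0,0.058,-0.058,0,0.085],[0,0,0,0.058,-0.058,0,0.085],[0,0,0,0.058,-0.058,0,0.085],[0,0,0,0.04,-0.04,0,0.085],[0,0,-0.1401,0,0,0,0.085],[0,0,0,0,0,0,0.085],[0,0,0,0,0,0,0.085]]]'
python3 - <<'E'
from h import *
s=robot.get_state();c=robot.get_calibration("wrist");a=robot.get_image("wrist")
np.savez("pics/w1.npz",a=a,**c);cv2.imwrite("pics/w1.png",cv2.resize(a,(800,600),interpolation=cv2.INTER_CUBIC)[:,:,::-1]);print(s["position"],s["ee_rot"])
E
```

```text
clock: 0.93
position: [0.4046, -0.2638, 0.2534]
ee_rot: [[0.932, 0.361, 0.0], [0.361, -0.932, -0.0], [-0.0, 0.0, -1.0]]
ft_force: [1.5, 0.1, -0.3]
grip_width: 0.0851
grasp_force: 0.0
clock: 1.85
position: [0.5314, 0.0223, 0.2529]
ee_rot: [[0.888, 0.46, -0.001], [0.46, -0.888, -0.0], [-0.001, -0.0, -1.0]]
ft_force: [0.3, -0.8, -0.2]
grip_width: 0.0849
grasp_force: 0.0
[0.53139552 0.02225393 0.25292383] [[ 8.88170201e-01  4.59513612e-01 -9.67007456e-04]
 [ 4.59513639e-01 -8.88170689e-01 -2.06481891e-04]
 [-9.53748917e-04 -2.60962053e-04 -9.99999511e-01]]
```

View pics/w1.png

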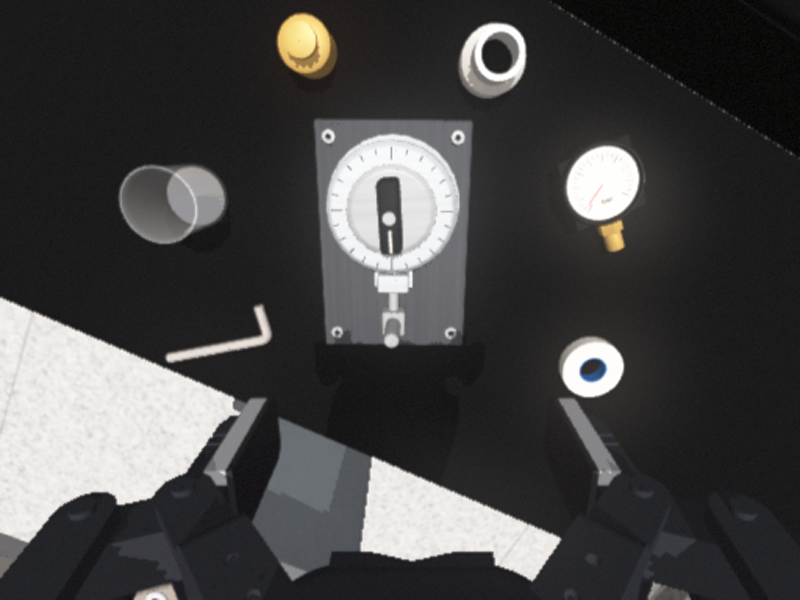

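The wrist view (800×600) shows the plate corners at (315,121), (472,121), (463,345) and (325,345). The knob hub is at (389,218), with the bar running from (388,178) to (391,253) and its white line towards the bolt. The bolt post top is at (391,340).

Run:
```python
from h import *
z=np.load("pics/w1.npz");k=lambda u,v:(u/1.5625,v/1.5625)
P=[onz(z,k(*p),.008) for p in[(315,121),(472,121),(463,345),(325,345)]]
for p in P:print(p.round(4))
P=np.array(P)
# yaw of plate
for a,b in((3,0),(2,1)):
    d=P[b]-P[a];print("yaw",np.arctan2(d[1],d[0]),np.linalg.norm(d))
yaw=np.mean([np.arctan2(*(P[b]-P[a])[[1,0]]) for a,b in((3,0),(2,1))])
x=np.array([np.cos(yaw),np.sin(yaw),0]);print("origin",P.mean(0)+x*.029, yaw)
for p,h in(((389,218),.084),((391,340),.063)):print(onz(z,k(*p),h))
b=[onz(z,k(*p),.084) for p in((394,179),(390,253))];print(b);print("bar yaw",np.arctan2(*(b[0]-b[1])[[1,0]]))
top=robot.get_calibration("top")
print("tri knob",tri([ray(top,k(377,280)),ray(z,k(389,218))]))
print("tri bolt",tri([ray(top,k(401,325)),ray(z,k(391,340))]))
```

```text
[0.5871 0.1284 0.008 ]
[0.6392 0.0277 0.008 ]
[ 0.4825 -0.0532  0.008 ]
[0.429  0.0503 0.008 ]
yaw 0.45881916495970704 0.17634466353571923
yaw 0.4767423617968865 0.17637073533267772
origin [0.56032149 0.05140358 0.008     ] 0.46778076337829677
[0.56107326 0.05202374 0.084     ]
[0.48087127 0.01150414 0.063     ]
[array([0.58306168, 0.05966189, 0.084     ]), array([0.54188491, 0.04176445, 0.084     ])]
bar yaw 0.4100150331272713
tri knob [0.5598906  0.05219272 0.07679005]
tri bolt [0.48988728 0.0163605  0.08617837]
```

To row units: 0.03 m / 0.5 = 0.06, 0.02 m / 0.5 = 0.04.

```bash
python3 shift.py '[[[0,0,0,0.04,-0.012,0.06,0.085],[0,0,0,0.0388,-0.0136,0.06,0.085],[0,0,0,0,0,0,0.085],[0,0,0,0,0,0,0.085]]]'
python3 - <<'E'
from h import *
s=robot.get_state();c=robot.get_calibration("wrist");a=robot.get_image("wrist")
np.savez("pics/w2.npz",a=a,**c);cv2.imwrite("pics/w2.png",cv2.resize(a[40:340,56:456],(800,600),interpolation=cv2.INTER_CUBIC)[:,:,::-1]);print(s["position"],s["wrist_torque"],s["qpos"])
E
```

```text
clock: 2.23
position: [0.56, 0.0516, 0.1919]
ee_rot: [[0.888, 0.459, -0.003], [0.459, -0.888, -0.0], [-0.003, -0.001, -1.0]]
ft_force: [-0.3, -0.6, -0.5]
grip_width: 0.0849
grasp_force: 0.0
[0.55999748 0.05159934 0.19186258] [ 0.0490926   0.00385116 -0.03531103] [ 0.12222946  0.33808064 -0.39814362  1.89939457  0.15934389  0.93808462
 -1.44415334]
```

View pics/w2.png

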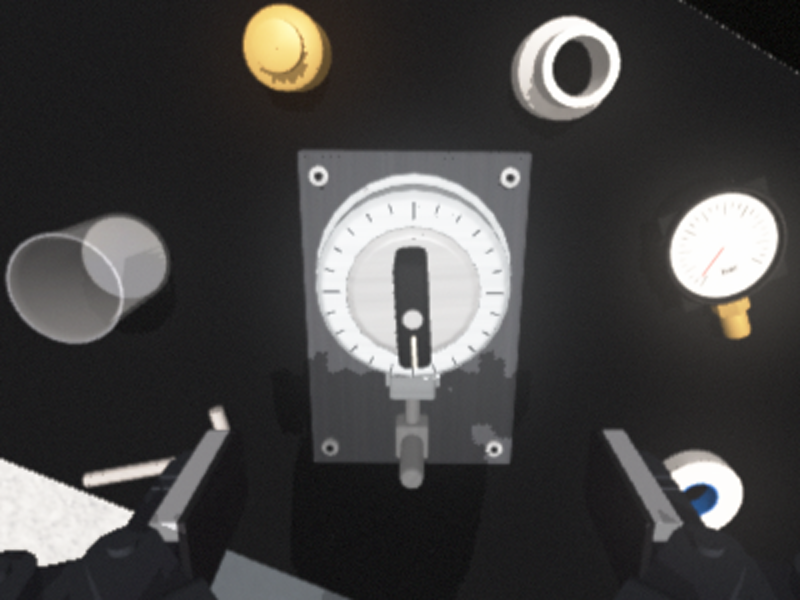

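Crop of the wrist view at half-pixel scale: the knob hub is at (412,320), the white line end at (414,366), the far bar end at (410,250), and the bolt post top at (411,480).

Run:
```python
from h import *
z=np.load("pics/w1.npz");y=np.load("pics/w2.npz");k=lambda u,v:(u/1.5625,v/1.5625);m=lambda u,v:(u/2+56,v/2+40)
print("knob",tri([ray(z,k(389,218)),ray(y,m(412,320))]),onz(y,m(412,320),.084))
print("bolt",tri([ray(z,k(391,340)),ray(y,m(411,480))]),onz(y,m(411,478),.063))
P=np.array([onz(y,m(*p),.008) for p in[(298,151),(531,154),(511,463),(314,462)]])
yaw=[np.arctan2(*(P[b]-P[a])[[1,0]]) for a,b in((3,0),(2,1))];x=np.array([np.cos(np.mean(yaw)),np.sin(np.mean(yaw)),0])
print(yaw,P.mean(0)+.029*x)
P=np.array([onz(y,m(*p),.008) for p in[(318,176),(510,177),(494,450),(330,448)]])
print([np.arctan2(*(P[b]-P[a])[[1,0]]) for a,b in((3,0),(2,1))],P.mean(0)+.029*x)
# bar top face by dark mask
g=cv2.cvtColor(y["a"],cv2.COLOR_RGB2GRAY);mk=np.zeros_like(g);cv2.circle(mk,(262,184),31,255,-1)
d=((g<70)&(mk>0)).astype(np.uint8);rows=[]
for r in range(162,226,6):
    c=np.where(d[r])[0]
    if len(c):rows.append((r,c.min(),c.max()))
print(rows)
for a,b in(((412,320),(414,366)),((411,248),(414,366))):
    p=onz(y,m(*a),.084)-onz(y,m(*b),.084);print("bar",np.arctan2(p[1],p[0]),np.linalg.norm(p))
```

```text
knob [0.56120312 0.05227963 0.08589346] [0.56041683 0.05217032 0.084     ]
bolt [0.48184236 0.01206771 0.06568386] [0.48106317 0.01188413 0.063     ]
[np.float64(0.467149354552228), np.float64(0.4744892641707415)] [0.56109884 0.05183709 0.008     ]
[np.float64(0.4698944447380147), np.float64(0.4700717574976278)] [0.55988737 0.05151862 0.008     ]
[(168, np.int64(255), np.int64(267)), (174, np.int64(254), np.int64(254)), (180, np.int64(254), np.int64(267)), (186, np.int64(254), np.int64(259)), (192, np.int64(255), np.int64(268)), (198, np.int64(255), np.int64(255)), (204, np.int64(255), np.int64(269)), (210, np.int64(255), np.int64(269))]
bar 0.5170722129824245 0.02024076586590862
bar 0.500581835252255 0.049813175984987454
```

To row units: 0.035 m / 0.5 = 0.07, 0.0008 m / 0.5 = 0.0016, -0.015 rad / 0.7854 = -0.0191.

```bash
python3 shift.py '[[[0,0,-0.0191,0.0016,0,0.06,0.06],[0,0,0,0,0,0.07,0.05],[0,0,0,0,0,0.07,0.04],[0,0,0,0,0,0.024,0.03],[0,0,0,0,0,0,0.03],[0,0,0,0,0,0,0.02],[0,0,0,0,0,0,0.005],[0,0,0,0,0,0,0.005],[0,0,0,0,0,0,0.005],[0,0,0,0,0,0,0.005],[0,0,0,0,0,0,0.005]]]' 40
cat > st.py <<'E'
from cell import robot
import numpy as np
s=robot.get_state();R=s["ee_rot"];print("%.2f yaw %.4f tz %.3f q7 %.3f"%(s["clock"],np.arctan2(R[1,0],R[0,0]),s["wrist_torque"][2],s["qpos"][6]),s["ft_force"].round(1),"pos",s["position"].round(4),"w %.4f g %.0f"%(s["grip_width"],s["grasp_force"]))
E
python3 st.py
```

```text
clock: 3.2
position: [0.5617, 0.0537, 0.0835]
ee_rot: [[0.88, 0.475, 0.001], [0.475, -0.88, 0.001], [0.002, -0.0, -1.0]]
ft_force: [-4.6, 5.8, -4.2]
grip_width: 0.013
grasp_force: 39.6
3.20 yaw 0.4950 tz -0.096 q7 -1.506 [-4.6  5.8 -4.2] pos [0.5617 0.0537 0.0835] w 0.0130 g 40
```

To row units: -0.0015 m / 0.5 = -0.003.

```bash
python3 shift.py '[[[0,0,0,0,-0.003,0,0.005],[0,0,0,0,0,0,0.005]]]' >/dev/null; python3 st.py
python3 shift.py '[[[0,0,0.0637,0,0,0,0.005],[0,0,0.0637,0,0,0,0.005],[0,0,0.0637,0,0,0,0.005]]]' >/dev/null; python3 st.py
python3 shift.py '[[[0,0,0.0637,0,0,0,0.005],[0,0,0.0637,0,0,0,0.005],[0,0,0.0637,0,0,0,0.005]]]' >/dev/null; python3 st.py
python3 shift.py '[[[0,0,0,0,0,0,0.005],[0,0,0,0,0,0,0.005]]]' >/dev/null; python3 st.py
```

```text
3.37 yaw 0.4942 tz -0.042 q7 -1.509 [-4.9 -0.6  8.3] pos [0.5616 0.0538 0.0834] w 0.0132 g 41
3.62 yaw 0.3421 tz 0.238 q7 -1.639 [-5.  -2.3 11.1] pos [0.5616 0.0537 0.0834] w 0.0138 g 42
3.87 yaw 0.1920 tz 0.241 q7 -1.767 [-4.4 -1.5 11.2] pos [0.5617 0.0536 0.0835] w 0.0128 g 42
4.03 yaw 0.1939 tz 0.196 q7 -1.765 [-4.6 -3.  10.5] pos [0.5617 0.0536 0.0834] w 0.0133 g 42
```

To row units: -0.002 m / 0.5 = -0.004, -0.001 m / 0.5 = -0.002.

```bash
python3 shift.py '[[[0,0,0,-0.002,0,-0.004,0.005],[0,0,0,0,0,0,0.005]]]' >/dev/null; python3 st.py
for i in 1; do python3 shift.py '[[[0,0,0.0382,0,0,0,0.005],[0,0,0.0382,0,0,0,0.005]]]' >/dev/null; python3 st.py;
python3 shift.py '[[[0,0,0.0382,0,0,0,0.005]]]' >/dev/null; python3 st.py;
python3 shift.py '[[[0,0,0.0382,0,0,0,0.005]]]' >/dev/null; python3 st.py;
python3 shift.py '[[[0,0,0.0382,0,0,0,0.005]]]' >/dev/null; python3 st.py; done
```

```text
4.20 yaw 0.1944 tz 0.074 q7 -1.764 [  8.8  -0.  -18.9] pos [0.561  0.0536 0.084 ] w 0.0127 g 44
4.37 yaw 0.1332 tz 0.242 q7 -1.816 [ 10.5  -0.1 -18.3] pos [0.5611 0.0536 0.084 ] w 0.0129 g 44
4.45 yaw 0.1031 tz 0.291 q7 -1.842 [  9.1  -0.4 -18.8] pos [0.5611 0.0536 0.084 ] w 0.0130 g 44
4.53 yaw 0.0729 tz -0.039 q7 -1.868 [  8.3  -0.6 -18.7] pos [0.5611 0.0536 0.084 ] w 0.0129 g 44
4.62 yaw 0.0427 tz 0.187 q7 -1.893 [  9.3  -0.4 -19.8] pos [0.5611 0.0536 0.084 ] w 0.0129 g 44
```

To row units: 0.0012 m / 0.5 = 0.0024, 0.0007 m / 0.5 = 0.0014.

```bash
python3 shift.py '[[[0,0,0,0.0014,0,0.0024,0.005],[0,0,0,0,0,0,0.005]]]' >/dev/null; python3 st.py
python3 shift.py '[[[0,0,0.0255,0,0,0,0.005],[0,0,0,0,0,0,0.005]]]' >/dev/null; python3 st.py;
python3 shift.py '[[[0,0,0.0255,0,0,0,0.005],[0,0,0,0,0,0,0.005]]]' >/dev/null; python3 st.py;
python3 shift.py '[[[0,0,0.0255,0,0,0,0.005],[0,0,0,0,0,0,0.005]]]' >/dev/null; python3 st.py;
python3 shift.py '[[[0,0,0.0255,0,0,0,0.005],[0,0,0,0,0,0,0.005]]]' >/dev/null; python3 st.py
```

```text
4.78 yaw 0.0441 tz -0.267 q7 -1.893 [-2.7 -0.7  6.6] pos [0.5613 0.0536 0.0838] w 0.0129 g 48
4.95 yaw 0.0235 tz 0.071 q7 -1.910 [-3.2 -2.1  7.3] pos [0.5612 0.0536 0.0838] w 0.0132 g 48
5.12 yaw 0.0033 tz -0.168 q7 -1.927 [-2.9 -1.5  6.7] pos [0.5613 0.0536 0.0838] w 0.0129 g 48
5.28 yaw -0.0170 tz -0.328 q7 -1.945 [-1.3 -2.   7.8] pos [0.5613 0.0536 0.0838] w 0.0132 g 48
5.45 yaw -0.0369 tz -0.209 q7 -1.962 [-3.2 -1.2  7.4] pos [0.5613 0.0536 0.0838] w 0.0131 g 48
```

To row units: 0.015 rad / 0.7854 = 0.0191.

```bash
python3 shift.py '[[[0,0,0,0,0,0,0.005]]]' >/dev/null; python3 st.py
python3 shift.py '[[[0,0,0.0191,0,0,0,0.005],[0,0,0,0,0,0,0.005]]]' >/dev/null; python3 st.py;python3 shift.py '[[[0,0,0,0,0,0,0.005]]]' >/dev/null; python3 st.py;
python3 shift.py '[[[0,0,0.0191,0,0,0,0.005],[0,0,0,0,0,0,0.005]]]' >/dev/null; python3 st.py;python3 shift.py '[[[0,0,0,0,0,0,0.005]]]' >/dev/null; python3 st.py
```

```text
5.53 yaw -0.0359 tz -0.228 q7 -1.961 [-2.1 -1.9  6.7] pos [0.5613 0.0536 0.0838] w 0.0132 g 48
5.70 yaw -0.0516 tz -0.207 q7 -1.974 [-2.8 -2.1  7.9] pos [0.5612 0.0536 0.0838] w 0.0129 g 48
5.78 yaw -0.0509 tz -0.287 q7 -1.973 [-2.9 -0.7  8. ] pos [0.5613 0.0536 0.0838] w 0.0128 g 48
5.95 yaw -0.0665 tz -0.072 q7 -1.987 [-1.7 -2.5  7.7] pos [0.5613 0.0536 0.0839] w 0.0133 g 48
6.03 yaw -0.0657 tz -0.198 q7 -1.986 [-2.4 -2.3  7.6] pos [0.5613 0.0536 0.0838] w 0.0132 g 48
```

To row units: 0.015 rad / 0.7854 = 0.0191.

```bash
python3 shift.py '[[[0,0,0.0191,0,0,0,0.005],[0,0,0,0,0,0,0.005]]]' >/dev/null; python3 st.py;python3 shift.py '[[[0,0,0,0,0,0,0.005]]]' >/dev/null; python3 st.py;
python3 shift.py '[[[0,0,0.0191,0,0,0,0.005],[0,0,0,0,0,0,0.005]]]' >/dev/null; python3 st.py;python3 shift.py '[[[0,0,0,0,0,0,0.005]]]' >/dev/null; python3 st.py
```

```text
6.20 yaw -0.0813 tz 0.023 q7 -1.999 [-2.  -2.   7.3] pos [0.5613 0.0536 0.0838] w 0.0133 g 48
6.28 yaw -0.0805 tz 0.045 q7 -1.999 [-3.  -1.8  6.8] pos [0.5613 0.0536 0.0838] w 0.0127 g 48
6.45 yaw -0.0960 tz 0.247 q7 -2.012 [-2.4 -2.6  7.5] pos [0.5613 0.0536 0.0838] w 0.0131 g 48
6.53 yaw -0.0953 tz 0.252 q7 -2.011 [-2.3 -2.2  7.4] pos [0.5613 0.0535 0.0838] w 0.0128 g 48
```

To row units: 0.015 rad / 0.7854 = 0.0191.

```bash
python3 shift.py '[[[0,0,0.0191,0,0,0,0.005],[0,0,0,0,0,0,0.005]]]' >/dev/null; python3 st.py;python3 shift.py '[[[0,0,0,0,0,0,0.005]]]' >/dev/null; python3 st.py;
python3 shift.py '[[[0,0,0.0153,0,0,0,0.005],[0,0,0,0,0,0,0.005]]]' >/dev/null; python3 st.py;python3 shift.py '[[[0,0,0,0,0,0,0.005]]]' >/dev/null; python3 st.py
```

```text
6.70 yaw -0.1110 tz 0.238 q7 -2.025 [-2.4 -1.5  7.9] pos [0.5613 0.0535 0.0838] w 0.0131 g 48
6.78 yaw -0.1102 tz 0.248 q7 -2.024 [-2.1 -3.2  7.9] pos [0.5613 0.0535 0.0838] w 0.0126 g 48
6.95 yaw -0.1226 tz 0.419 q7 -2.035 [-3.5 -3.2  8.3] pos [0.5613 0.0535 0.0838] w 0.0129 g 48
7.03 yaw -0.1220 tz 0.377 q7 -2.034 [-2.9 -2.7  7. ] pos [0.5613 0.0535 0.0839] w 0.0130 g 48
```

To row units: -0.02 rad / 0.7854 = -0.0255.

```bash
python3 shift.py '[[[0,0,-0.0255,0,0,0,0.005],[0,0,0,0,0,0,0.005]]]' >/dev/null; python3 st.py;
python3 shift.py '[[[0,0,0,0,0,0,0.03],[0,0,0,0,0,0,0.03],[0,0,0,0,0,0,0.04],[0,0,0,0,0,0,0.04],[0,0,0,0,0,-0.02,0.04],[0,0,0,0,0,-0.06,0.04],[0,0,0,0,0,-0.07,0.04],[0,0,-0.1401,0,0,-0.06,0.06],[0,0,-0.1401,0,0,0,0.06],[0,0,-0.1401,0,0,0,0.06],[0,0,-0.1401,0,0,0,0.06],[0,0,-0.1401,0,0,0,0.06]]]'
python3 shift.py '[[[0,0,0,0,0,0,0.06],[0,0,0,0,0,0,0.06]]]' >/dev/null; python3 st.py
python3 - <<'E'
from h import *
c=robot.get_calibration("wrist");a=robot.get_image("wrist")
np.savez("pics/w3.npz",a=a,**c);cv2.imwrite("pics/w3.png",cv2.resize(a[100:325,106:406],(800,600),interpolation=cv2.INTER_CUBIC)[:,:,::-1])
E
```

```text
7.20 yaw -0.1013 tz 0.120 q7 -2.016 [-3.2 -1.9  7.6] pos [0.5613 0.0535 0.0838] w 0.0129 g 48
clock: 8.2
position: [0.5606, 0.0538, 0.1882]
ee_rot: [[0.899, 0.438, 0.001], [0.438, -0.899, -0.0], [0.001, 0.0, -1.0]]
ft_force: [0.2, 0.4, -0.2]
grip_width: 0.0599
grasp_force: 0.0
8.37 yaw 0.4441 tz -0.056 q7 -1.465 [ 0.4 -0.4  0.5] pos [0.5605 0.0537 0.1877] w 0.0598 g 0
```

View pics/w3.png

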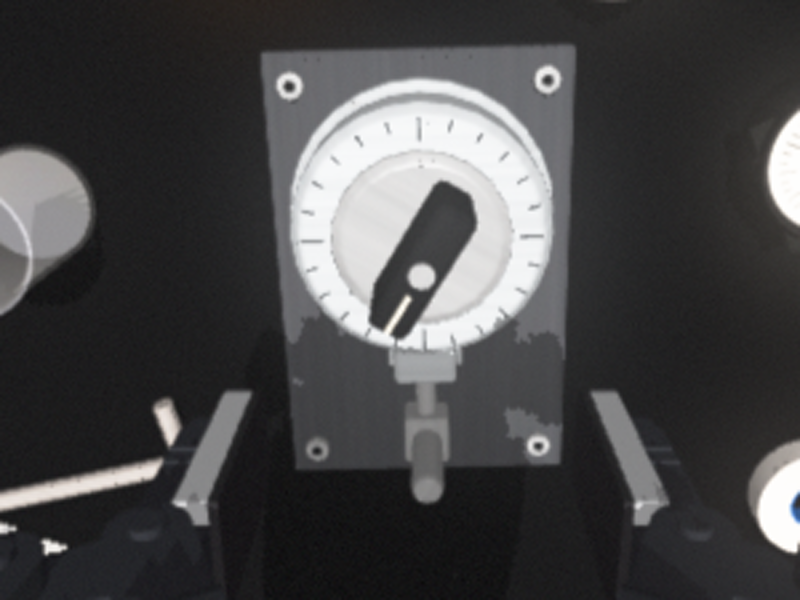

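The knob has turned. In the crop, the hub is at (421,277), the white line's end at (388,333) and its near end at (409,297). The bolt post top is at (428,488).

Run:
```python
from h import *
z=np.load("pics/w1.npz");y=np.load("pics/w3.npz");k=lambda u,v:(u/1.5625,v/1.5625);m=lambda u,v:(u*.375+106,v*.375+100)
h=onz(y,m(421,277),.084);l=onz(y,m(388,333),.084);l2=onz(y,m(409,297),.084)
for p in(h-l,l2-l):print("bar yaw",np.arctan2(p[1],p[0]))
b=onz(y,m(428,488),.063);print(h,b,"tri",tri([ray(z,k(391,340)),ray(y,m(428,488))]))
s=robot.get_state()
for t in(b,np.array([.4812,.0119,0])):print(s["ee_rot"].T@(t-s["position"]), np.hypot(*(t-h)[:2]),np.arctan2(*(h-t)[[1,0]]))
```

```text
bar yaw -0.05933993449511847
bar yaw -0.05515750011833106
[0.56047449 0.05217871 0.084     ] [0.48165903 0.01174322 0.063     ] tri [0.47983177 0.01096913 0.06023404]
[-0.08926548  0.00407339  0.12450748] 0.0885827625745016 0.47402513445571426
[-0.08962799  0.00373795  0.18750741] 0.08892029497269885 0.4700999742352854
```

To row units: 0.035 m / 0.5 = 0.07, -0.03 m / 0.5 = -0.06, -0.026 rad / 0.7854 = -0.0331.

```bash
python3 shift.py '[[[0,0,-0.0331,0,0,0,0.05],[0,0,0,-0.06,0,0,0.05],[0,0,0,-0.06,0,0,0.05],[0,0,0,-0.0564,0.0012,0,0.05],[0,0,0,0,0,0.06,0.05],[0,0,0,0,0,0.07,0.05],[0,0,0,0,0,0.07,0.04],[0,0,0,0,0,0.04,0.04],[0,0,0,0,0,0.02,0.04],[0,0,0,0,0,0,0.03],[0,0,0,0,0,0,0.03],[0,0,0,0,0,0,0.03]]]' 20
python3 st.py
python3 - <<'E'
from h import *
a=robot.get_image("wrist");cv2.imwrite("pics/w4.png",cv2.resize(a[100:384,106:406],(600,568),interpolation=cv2.INTER_CUBIC)[:,:,::-1])
E
```

```text
clock: 9.42
position: [0.4832, 0.0132, 0.0584]
ee_rot: [[0.89, 0.456, 0.002], [0.456, -0.89, 0.0], [0.002, 0.001, -1.0]]
ft_force: [-0.4, -0.3, 0.5]
grip_width: 0.03
grasp_force: 0.0
9.42 yaw 0.4736 tz -0.040 q7 -1.468 [-0.4 -0.3  0.5] pos [0.4832 0.0132 0.0584] w 0.0300 g 0
```

View pics/w4.png

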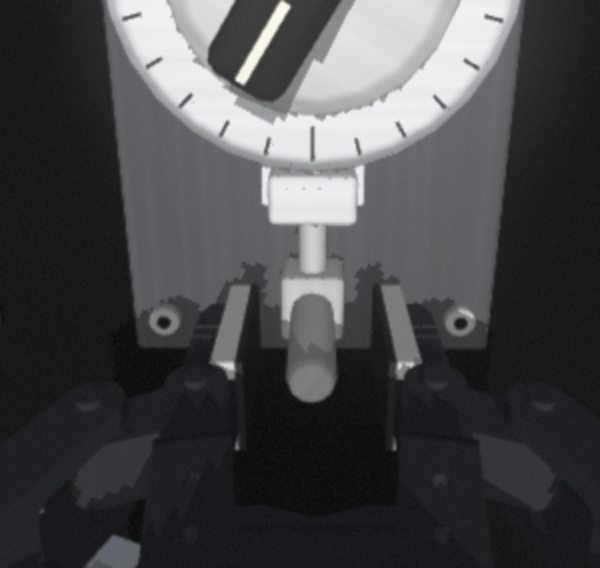

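The post (312,380) stands centred between the pads (about 238 and 385). I'll close on it and take a reading.

To row units: 0.001 m / 0.5 = 0.002.

```bash
python3 shift.py '[[[0,0,0,0,0,0,0.02],[0,0,0,0,0,0,0.014],[0,0,0,0,0,0,0.008],[0,0,0,0,0,0,0.005],[0,0,0,0,0,0,0.005],[0,0,0,0,0,0,0.005]]]' 20 >/dev/null;python3 st.py
python3 shift.py '[[[0,0,0,0.002,0,0,0.005],[0,0,0,0,0,0,0.005]]]' >/dev/null;python3 st.py
```

```text
9.97 yaw 0.4742 tz -0.005 q7 -1.468 [-3.4  4.1 12.5] pos [0.4827 0.0138 0.058 ] w 0.0109 g 21
10.13 yaw 0.4742 tz -0.066 q7 -1.469 [-2.7  5.2 12.5] pos [0.4837 0.0143 0.0581] w 0.0108 g 21
```

To row units: -0.0007 m / 0.5 = -0.0014, -0.0006 m / 0.5 = -0.0012.

```bash
python3 shift.py '[[[0,0,0,0,-0.0012,-0.0014,0.005],[0,0,0,0,0,0,0.005]]]' >/dev/null;python3 st.py
python3 shift.py '[[[0,0,0,0.0014,0,0,0.005],[0,0,0,0,0,0,0.005]]]' >/dev/null;python3 st.py
python3 shift.py '[[[0,0,0,0.0014,0,0,0.005],[0,0,0,0,0,0,0.005]]]' >/dev/null;python3 st.py
```

```text
10.30 yaw 0.4738 tz -0.054 q7 -1.469 [-0.6  1.6  1.8] pos [0.483  0.0141 0.0582] w 0.0111 g 21
10.47 yaw 0.4736 tz -0.010 q7 -1.470 [-2.5  1.7  6.4] pos [0.4836 0.0144 0.0581] w 0.0111 g 21
10.63 yaw 0.4737 tz -0.036 q7 -1.470 [-2.5  1.3  6.1] pos [0.4844 0.0148 0.0581] w 0.0109 g 21
```

To row units: 0.0007 m / 0.5 = 0.0014.

```bash
for i in 1; do python3 shift.py '[[[0,0,0,0.0014,0,0,0.005],[0,0,0,0,0,0,0.005]]]' >/dev/null;python3 st.py
python3 shift.py '[[[0,0,0,0.0014,0,0,0.005],[0,0,0,0,0,0,0.005]]]' >/dev/null;python3 st.py
python3 shift.py '[[[0,0,0,0.0014,0,0,0.005],[0,0,0,0,0,0,0.005]]]' >/dev/null;python3 st.py; done
```

```text
10.80 yaw 0.4738 tz 0.009 q7 -1.471 [-1.9  1.3  6. ] pos [0.485  0.0151 0.0581] w 0.0112 g 21
10.97 yaw 0.4737 tz 0.054 q7 -1.471 [-2.8  0.8  6.8] pos [0.4856 0.0154 0.0581] w 0.0110 g 21
11.13 yaw 0.4738 tz -0.039 q7 -1.472 [-2.8  0.8  6.6] pos [0.4862 0.0157 0.0581] w 0.0109 g 21
```

```bash
python3 shift.py '[[[0,0,0,0.002,0,0,0.005],[0,0,0,0,0,0,0.005]]]' >/dev/null;python3 st.py
python3 shift.py '[[[0,0,0,0.002,0,0,0.005],[0,0,0,0,0,0,0.005]]]' >/dev/null;python3 st.py
python3 shift.py '[[[0,0,0,0.002,0,0,0.005],[0,0,0,0,0,0,0.005]]]' >/dev/null;python3 st.py
python3 shift.py '[[[0,0,0,0.002,0,0,0.005],[0,0,0,0,0,0,0.005]]]' >/dev/null;python3 st.py
```

```text
11.30 yaw 0.4737 tz -0.074 q7 -1.472 [-1.7  0.7  6.2] pos [0.4872 0.0162 0.0581] w 0.0111 g 21
11.47 yaw 0.4737 tz 0.044 q7 -1.473 [-0.6  0.5  6.5] pos [0.488  0.0166 0.0581] w 0.0112 g 21
11.63 yaw 0.4737 tz 0.024 q7 -1.474 [-2.4  0.6  6.2] pos [0.4889 0.0171 0.0581] w 0.0112 g 21
11.80 yaw 0.4737 tz -0.007 q7 -1.474 [-1.   1.8  5.5] pos [0.4898 0.0175 0.0581] w 0.0111 g 21
```

Distance to the axis is about 80.0 mm, so 2–3 mm remain. Continuing in small steps.

To row units: 0.0007 m / 0.5 = 0.0014.

```bash
python3 shift.py '[[[0,0,0,0.0014,0,0,0.005],[0,0,0,0,0,0,0.005]]]' >/dev/null;python3 st.py
python3 shift.py '[[[0,0,0,0.0014,0,0,0.005],[0,0,0,0,0,0,0.005]]]' >/dev/null;python3 st.py
python3 shift.py '[[[0,0,0,0.0012,0,0,0.005],[0,0,0,0,0,0,0.005]]]' >/dev/null;python3 st.py
python3 shift.py '[[[0,0,0,0.001,0,0,0.005],[0,0,0,0,0,0,0.005]]]' >/dev/null;python3 st.py
```

```text
11.97 yaw 0.4737 tz -0.021 q7 -1.475 [-1.5  2.4  6.5] pos [0.4904 0.0178 0.0581] w 0.0107 g 21
12.13 yaw 0.4737 tz 0.013 q7 -1.475 [-2.3  1.1  5.9] pos [0.491  0.0182 0.0581] w 0.0107 g 21
12.30 yaw 0.4737 tz -0.058 q7 -1.476 [-1.2  1.4  6.9] pos [0.4916 0.0184 0.0581] w 0.0109 g 21
12.47 yaw 0.4736 tz 0.002 q7 -1.476 [-1.9  0.9  6.4] pos [0.492  0.0186 0.0581] w 0.0110 g 21
```

To row units: 0.0005 m / 0.5 = 0.001.

```bash
python3 shift.py '[[[0,0,0,0.001,0,0,0.005],[0,0,0,0,0,0,0.005]]]' >/dev/null;python3 st.py
python3 shift.py '[[[0,0,0,0.001,0,0,0.005],[0,0,0,0,0,0,0.005]]]' >/dev/null;python3 st.py
python3 shift.py '[[[0,0,0,0.001,0,0,0.005],[0,0,0,0,0,0,0.005]]]' >/dev/null;python3 st.py
```

```text
12.63 yaw 0.4737 tz -0.071 q7 -1.476 [-1.6  1.7  6.5] pos [0.4924 0.0189 0.0581] w 0.0109 g 21
12.80 yaw 0.4737 tz 0.035 q7 -1.477 [-2.   1.   6.3] pos [0.4929 0.0191 0.0581] w 0.0112 g 21
12.97 yaw 0.4737 tz -0.021 q7 -1.477 [-1.7  1.7  6.6] pos [0.4933 0.0193 0.0581] w 0.0109 g 21
```

To row units: 0.0005 m / 0.5 = 0.001.

```bash
python3 shift.py '[[[0,0,0,0.001,0,0,0.005],[0,0,0,0,0,0,0.005]]]' >/dev/null;python3 st.py
python3 shift.py '[[[0,0,0,0.001,0,0,0.005],[0,0,0,0,0,0,0.005]]]' >/dev/null;python3 st.py
python3 shift.py '[[[0,0,0,0.001,0,0,0.005],[0,0,0,0,0,0,0.005]]]' >/dev/null;python3 st.py
```

```text
13.13 yaw 0.4737 tz 0.005 q7 -1.477 [-2.2  0.8  7.2] pos [0.4937 0.0195 0.0581] w 0.0111 g 21
13.30 yaw 0.4735 tz -0.032 q7 -1.478 [-4.8  0.2  8.8] pos [0.4938 0.0195 0.0581] w 0.0113 g 22
13.47 yaw 0.4734 tz 0.012 q7 -1.478 [-6.7 -1.1 12.5] pos [0.4939 0.0196 0.0581] w 0.0112 g 22
```

To row units: 0.0005 m / 0.5 = 0.001.

```bash
python3 shift.py '[[[0,0,0,0.001,0,0,0.005],[0,0,0,0,0,0,0.005]]]' >/dev/null;python3 st.py
python3 shift.py '[[[0,0,0,-0.0014,0,0,0.005],[0,0,0,0,0,0,0.012],[0,0,0,0,0,0,0.02],[0,0,0,0,0,0,0.03],[0,0,0,0,0,0,0.04],[0,0,0,0,0,0,0.04],[0,0,0,0,0,-0.04,0.05],[0,0,0,0,0,-0.07,0.05],[0,0,0,0,0,-0.07,0.05],[0,0,0,0,0,-0.07,0.05],[0,0,0,0,0,0,0.06],[0,0,0,0,0,0,0.06]]]' >/dev/null;python3 st.py
python3 - <<'E'
from h import *
c=robot.get_calibration("wrist");a=robot.get_image("wrist")
np.savez("pics/w5.npz",a=a,**c);cv2.imwrite("pics/w5.png",cv2.resize(a,(800,600),interpolation=cv2.INTER_CUBIC)[:,:,::-1])
E
```

```text
13.63 yaw 0.4733 tz -0.047 q7 -1.478 [-8.8 -1.9 15.1] pos [0.494  0.0197 0.058 ] w 0.0111 g 22
14.63 yaw 0.4733 tz -0.047 q7 -1.373 [0.8 0.2 0.1] pos [0.4954 0.0198 0.1848] w 0.0601 g 0
```

View pics/w5.png

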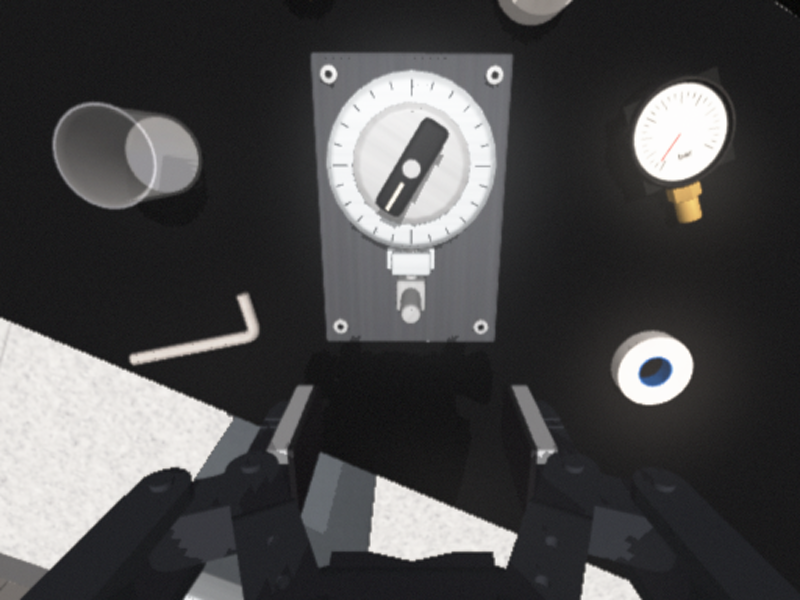

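The gap between the block and the guide has nearly closed. The post top is at (411,313), the hub at (411,169), and the objects around the head haven't moved. Next I'll check the bolt distance and the knob angle.

Run:
```python
from h import *
y=np.load("pics/w5.npz");k=lambda u,v:(u/1.5625,v/1.5625)
h=onz(y,k(411,169),.084);b=onz(y,k(411,314),.063);l=onz(y,k(388,208),.084)
print(h,b,np.hypot(*(h-b)[:2]),"bar",np.arctan2(*(h-l)[[1,0]]))
```

```text
[0.56047112 0.05221334 0.084     ] [0.49178679 0.0169751  0.063     ] 0.07719631177528855 bar -0.07656947766658094
```

```bash
python3 -c "
from cell import robot
print(robot.job_done())"
```

```text
the job is handed in; nothing more can be done
None
```

I turned the knob clockwise about 0.55 rad into its notch, then slid the lock bolt to its stop, pushing with about 9 N at most; the last picture puts it about 77 mm from the axis (fully home is 78 mm), nothing around the head was seen to move (the brass weight was out of that view), and I handed the job in at about 15 s.

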